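# Line up the reagent bottles by height on the bench board

## Robot

A 7-joint arm with a two-finger parallel gripper is mounted at the origin on a cart in front of the work surface, level with it; the furniture and walls round the work are solid. World frame = base frame: x ahead of the robot, y to its left, z up, the work surface at z = 0. Lengths are in m, angles in rad, forces in N, time in s.
With the tool pointing down it reaches from about 0.35 to 0.9 m from the base axis. Payload 19.9 kg.
Tool frame: the origin (TCP) lies between the finger pads; the fingertips stand 19 mm ahead of it and the grasp point (between the pads) is the TCP; z points along the fingers, y is the direction in which the jaws open and shut (so a half turn about z gives the same grasp; the last joint's range is limited). The gripper opens to 94 mm and grips with 3 to 60 N. Pads are 16 mm wide; open, the fingers measure 119 mm over their backs; the gripper's body (75 mm by 177 mm) begins 78 mm behind the grasp point.
Start: joints at [1.19, 0.417, -0.01, 1.614, 0.005, 1.111, -0.053], TCP at [0.208, -0.589, 0.195] pointing down, gripper open.
Joint ranges: [-2.81, 2.81], [-0.39, 2.02], [-1.27, 1.25], [0.06, 2.57], [-1.19, 4.33], [0.19, 2], [-2.82, 2.82]. Speed limits (rad/s): [1.89, 1.89, 2.39, 2.39, 3.01, 3.01, 3.01].

## Interface

Orientations are given as a 3x3 rotation matrix whose columns are the frame's x, y, z axes.
In Python, from rig import robot gives the robot as it stands. Calls block until the motion is done:
- robot.move_ptp(position, orientation): joint-space move of the TCP to a pose.
- robot.move_linear(position, velocity=0.15, frame=None, threshold=None): straight line of the TCP; frame=None keeps the orientation; velocity is the mean speed in m/s. With threshold (N) it stops when the force on the tool has changed by that much, and returns True; else False.
- robot.goto_joints(angles): joint-space move.
- robot.gripper_to(opening): finger opening in m; the grip force is fixed at half the most; returns when the fingers have stopped.
- robot.pause(seconds).
- robot.ik(position, orientation): joint angles nearest the present ones, or None.
- robot.get_state(): the state.
- robot.grab_frame(name): name is "scene" or "top" or "wrist"; returns the picture (480x640x3 uint8, red, green, blue); there is no depth.
- robot.camera_info(name): a dict with "fx", "fy", "cx", "cy" (pixels), "rvec" (rotation vector, rad) and "tvec" (3), from world to camera coordinates, as OpenCV has them. Camera axes: x right, y down, z forward; pixel columns grow to the right and rows downward; lengths in m; the calibration is good to about 2 mm. The wrist camera is an equidistant fisheye: a pixel r from the principal point sees the ray r / f radians off the axis. A picture is of the moment at which its call begins: read the wrist's pose just before it. camera_info takes no time and is no camera call; for the wrist camera it gives the pose at the moment of the call.
A pose or a line that the arm cannot do raises robot.PlanningError and nothing moves.
- robot.sign_off(): hands the job in, once; it reports no verdict.
The state is a dict: "time": time; "qpos": joint angles; "joint_vel": joint speeds; "effort": joint torques, N m; "ee_pos": TCP position; "tool_rot": TCP orientation; "force": force on the tool from outside, world axes, zero at the start; "moment": the same for the moment, N m; "opening": finger opening in m.
Only numpy, scipy, OpenCV 4.12 (cv2) and the standard library are available. Lean on these libraries where they do the work, as an engineer would, in place of code of your own. Each camera call takes 0.05 s, during which the arm holds its last target.

## Task

Line up the four bottles from the front of the bench in order of height on the white board: one standing upright in the middle of each round black pad, the tallest on the pad next to the red block, then ever shorter to the shortest at the other end. Let none of them fall over, and leave the small glass beaker among them standing where it is.

Things in the scene. Friction and masses are not known exactly. Their poses are not given: they have to be found in the camera images.
- tall_bottle: tallest loose bottle: cream plastic, BLACK screw cap, 148 mm high, 0.26 kg, at the front of the bench (like bottles at the back wall do not count). Body 60 mm across up to z = 121 mm, cap 36 to 40 mm across at z = 129 to 148 mm; grip the cap. To the fingers body and cap are 50 and 36 mm square, sides along its own x and y: close along one of these. Origin: centre of underside, z up
- medium_bottle: loose bottle to line up, second tallest: cream plastic bottle with BLUE ridged screw cap, 132 mm high, 0.20 kg. Body 60 mm across up to z = 105 mm, cap 36 to 40 mm across from z = 113 to 132 mm, otherwise as the black-capped one; origin at the centre of its underside; at the front of the bench
- amber_bottle: loose bottle to line up, third tallest: slim round brown glass bottle with white cap and paper label, 104 mm high, 0.13 kg. Body 44 mm in diameter with shoulders rounding in to a neck; white cap 22 mm in diameter from z = 88 to 104 mm. It can be lifted by the cap. Origin at the centre of its underside, z up its axis
- dropper_bottle: loose bottle to line up, the shortest: small brown bottle with dark collar and RED-BROWN dropper top, 77 mm high, 0.04 kg. Body 29 mm across (felt as a 25 mm square, sides along its own x and y) up to z = 44 mm, dropper top 14 mm across above that. Can be gripped round the body. Origin at the centre of its underside, z up its axis
- red_end: red block 60 x 18 x 10 mm fixed on one end of the white board, marks the end for the tallest bottle; an equal grey block is on the other end, and the two change ends between starts. Origin at the centre of its underside (z = 6 mm), long side (x) across the board, y along the row
- beaker: small empty clear glass beaker with a spout, 54 x 60 x 70 mm, 0.09 kg, loose, standing among the bottles at the front; not to be moved. Origin at the centre of its underside
- pad_a: fixed round black pad 68 mm in diameter, with a thin grey ring, the end pad on the robot's left (+y) of a row of four, 85 mm apart, on a flat white board (100 x 400 x 6 mm, 2 mm bead along its long edges). Origin at the centre of the pad's underside, 6 mm above the bench; the pad's top is 8 mm above the bench. y runs along the row to the left, x across it
- pad_b: fixed round black pad 68 mm in diameter, with a thin grey ring, second pad from the left of a row of four, 85 mm apart, on a flat white board (100 x 400 x 6 mm, 2 mm bead along its long edges). Origin at the centre of the pad's underside, 6 mm above the bench; the pad's top is 8 mm above the bench. y runs along the row to the left, x across it
- pad_c: fixed round black pad 68 mm in diameter, with a thin grey ring, third pad from the left of a row of four, 85 mm apart, on a flat white board (100 x 400 x 6 mm, 2 mm bead along its long edges). Origin at the centre of the pad's underside, 6 mm above the bench; the pad's top is 8 mm above the bench. y runs along the row to the left, x across it
- pad_d: fixed round black pad 68 mm in diameter, with a thin grey ring, the end pad on the robot's right (-y) of a row of four, 85 mm apart, on a flat white board (100 x 400 x 6 mm, 2 mm bead along its long edges). Origin at the centre of the pad's underside, 6 mm above the bench; the pad's top is 8 mm above the bench. y runs along the row to the left, x across it
Things that resemble listed ones, but are neither listed nor needed, are in the scene too. Leave any green look-alike of the tall_bottle alone.

How it is judged:
By the outcome, as a careful person would: the job done as asked, in the order asked, and still so for the second after the job is handed in, with the robot touching nothing.
It also fails if it takes over 115 s, if anything falls off the work surface, if the arm or the gripper's body presses on something with over 40 N, if the wrist force passes 120 N, or if a joint passes its speed limit or range.

## Working session

There is one attempt and no reset: what is moved stays moved. The work goes in short steps, each a Python script; the robot and the scene stay as the last script left them, time stands still between calls to the robot, and variables do not carry over. Pictures are saved under pics/ and viewed, and the job is handed in when it is done.

```bash
ls; mkdir -p pics
python3 - <<'E'
from rig import robot
import cv2
for n in ("scene","top","wrist"):
    im=robot.grab_frame(n); cv2.imwrite(f"pics/{n}0.png",im[:,:,::-1])
    print(n,robot.camera_info(n))
s=robot.get_state();print(s)
E
```

```text
pics
scene {'fx': 550.6783400341069, 'fy': 550.6783400341069, 'cx': 314.5513184580232, 'cy': 236.4374196993721, 'rvec': array([ 0.75920202, -2.31782132,  1.44575911]), 'tvec': array([0.48056979, 0.18017562, 0.97902182])}
top {'fx': 538.3046882829262, 'fy': 538.3046882829262, 'cx': 335.42818211830064, 'cy': 238.8532342223717, 'rvec': array([ 2.14280147, -2.17361166,  0.13545773]), 'tvec': array([0.05688057, 0.54659453, 1.05981656])}
wrist {'fx': 371.64829954431775, 'fy': 371.64829954431775, 'cx': 319.8848271709355, 'cy': 241.2955419360309, 'rvec': array([-2.4008331 ,  1.69665393,  0.20351565]), 'tvec': array([-0.62501685, -0.02594136,  0.38893949])}
{'time': 0.15, 'qpos': array([ 1.18949417,  0.41785501, -0.0102908 ,  1.61402819,  0.00470498,
        1.11066929, -0.05297725]), 'joint_vel': array([ 1.55812926e-03, -1.59384385e-03, -7.83688153e-04, -2.40654943e-04,
        6.78972476e-05, -5.34953576e-04, -1.36744154e-03]), 'effort': array([ 1.43321355e-03, -8.51529121e+01,  6.39731493e-01, -4.26139212e+01,
       -4.87852260e-02,  1.71764893e-02,  5.21759932e-05]), 'ee_pos': array([ 0.2081988 , -0.58899481,  0.19426095]), 'tool_rot': array([[ 9.42813463e-01,  3.33320595e-01, -3.93090168e-04],
       [ 3.33320815e-01, -9.42813084e-01,  8.50154716e-04],
       [-8.72364778e-05, -9.32562447e-04, -9.99999561e-01]]), 'force': array([-0.59557875,  0.0373256 , -0.88901699]), 'moment': array([ 0.00033134,  0.01387305, -0.04996223]), 'opening': 0.09413306668382958}
```

View pics/scene0.png

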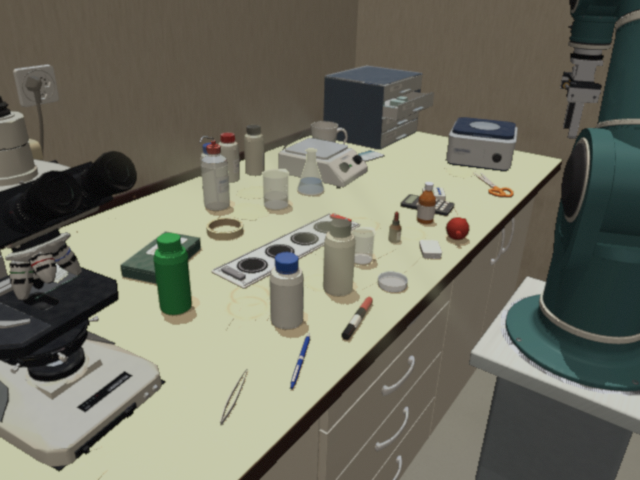

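View pics/top0.png

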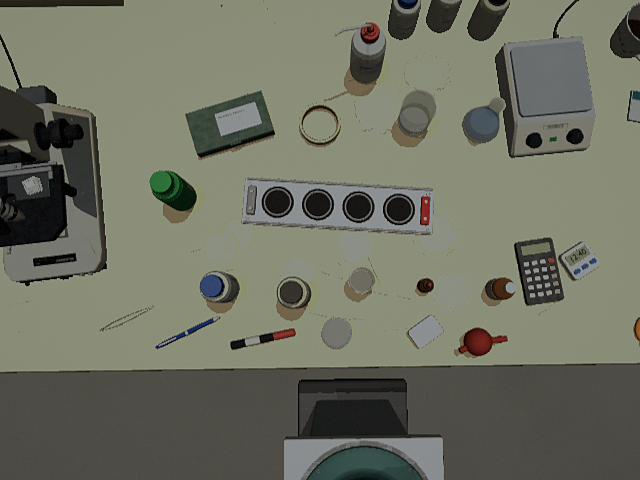

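View pics/wrist0.png

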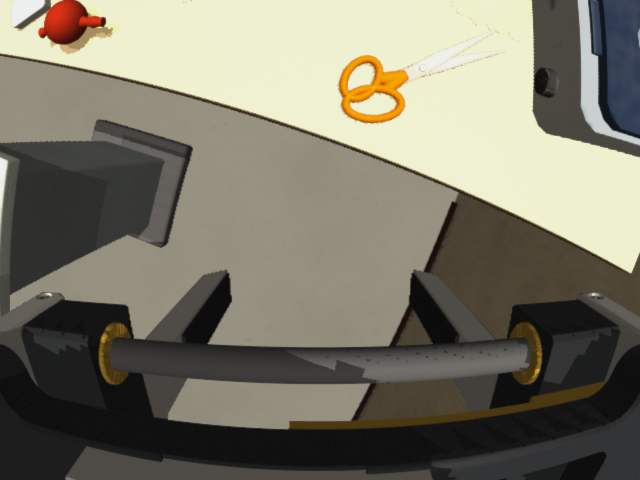

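Run:
```python
import cv2,numpy as np
t=cv2.imread("pics/top0.png"); s=cv2.imread("pics/scene0.png")
cv2.imwrite("pics/c1.png",cv2.resize(t[255:325,185:325],None,fx=5.6,fy=5.6,interpolation=cv2.INTER_CUBIC))
cv2.imwrite("pics/c2.png",cv2.resize(t[255:325,330:530],None,fx=4,fy=4,interpolation=cv2.INTER_CUBIC))
cv2.imwrite("pics/c3.png",cv2.resize(t[170:242,235:440],None,fx=3.9,fy=3.9,interpolation=cv2.INTER_CUBIC))
cv2.imwrite("pics/c4.png",cv2.resize(s[180:330,260:460],None,fx=4,fy=4,interpolation=cv2.INTER_CUBIC))
```

```text
(no output)
```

View pics/c1.png

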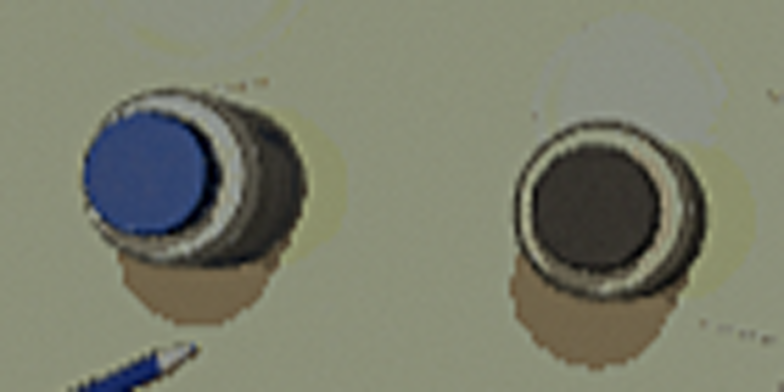

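View pics/c2.png

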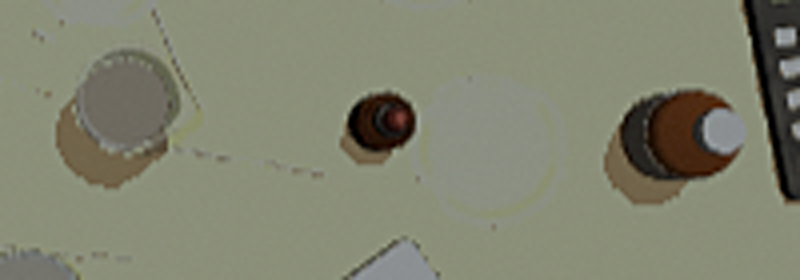

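View pics/c3.png

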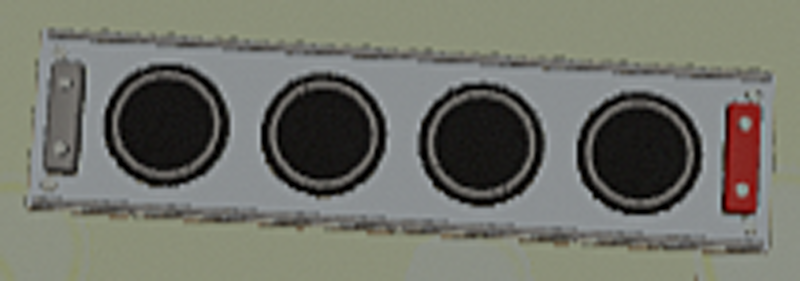

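View pics/c4.png

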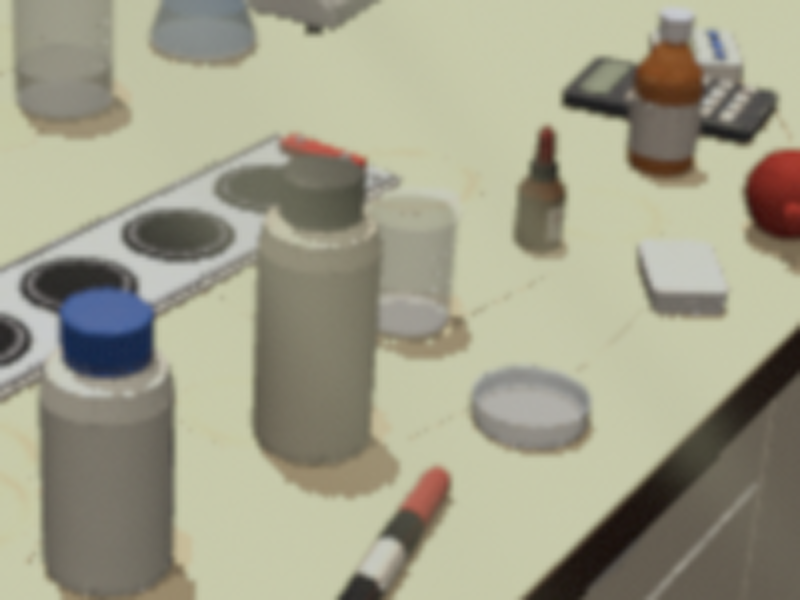

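```bash
cat > h.py <<'E'
from rig import robot
import cv2,numpy as np
def pix2w(cam,uv,z,ci=None):
    c=ci or robot.camera_info(cam); R=cv2.Rodrigues(c["rvec"])[0]; t=c["tvec"]
    x=np.array([(uv[0]-c["cx"])/c["fx"],(uv[1]-c["cy"])/c["fy"]])
    if cam=="wrist":
        th=np.hypot(*x); d=np.array([*(x/th*np.sin(th)),np.cos(th)]) if th>1e-9 else np.array([0,0,1.])
    else: d=np.array([*x,1.])
    C=-R.T@t; d=R.T@d
    return C+d*(z-C[2])/d[2]
def w2pix(cam,p,ci=None):
    c=ci or robot.camera_info(cam); R=cv2.Rodrigues(c["rvec"])[0]; q=R@np.array(p)+c["tvec"]
    if cam=="wrist":
        th=np.arctan2(np.hypot(q[0],q[1]),q[2]); n=np.hypot(q[0],q[1]); m=q[:2]/n*th
    else: m=q[:2]/q[2]
    return np.array([c["cx"]+c["fx"]*m[0],c["cy"]+c["fy"]*m[1]])
def rot(yaw): # tool down, jaw (y) axis at angle yaw in world
    y=np.array([np.cos(yaw),np.sin(yaw),0]); z=np.array([0,0,-1.]); return np.column_stack([np.cross(y,z),y,z])
E
python3 - <<'E'
from h import *
np.set_printoptions(precision=4,suppress=True)
f=lambda u,v,k,x,y:((u+.5)/k-.5+x,(v+.5)/k-.5+y)
P={}
for n,a,z in [("med",f(148,173,5.6,185,255),.132),("tall",f(596,207,5.6,185,255),.148),("bk",f(128,101,4,330,255),.07),
 ("drop",f(398,119,4,330,255),.077),("amb",f(721,131,4,330,255),.104),
 ("pa",f(167,125,3.9,235,170),.008),("pb",f(324,135,3.9,235,170),.008),("pc",f(482,145,3.9,235,170),.008),("pd",f(639,153,3.9,235,170),.008)]:
    P[n]=pix2w("top",a,z); print(n,P[n],"scene px",w2pix("scene",P[n]), "crop4",(w2pix("scene",P[n])-[260,180]+.5)*4-.5)
q=[P[k][:2] for k in("pa","pb","pc","pd")]
print([np.linalg.norm(q[i+1]-q[i]) for i in range(3)], np.degrees(np.arctan2(*(q[0]-q[3]))))
print(pix2w("scene",(260+107/4,180+312/4),.132),pix2w("scene",(260+327/4,180+165/4),.148),pix2w("scene",(260+678/4,180+16/4),.104),pix2w("scene",(260+546/4,180+130/4),.077))
E
```

```text
med [0.4525 0.2779 0.132 ] scene px [287.6136 257.3091] crop4 [111.9545 310.7363]
tall [0.4389 0.1305 0.148 ] scene px [341.327  222.4101] crop4 [326.8079 171.1403]
bk [ 0.4617 -0.0006  0.07  ] scene px [364.1764 232.1883] crop4 [418.2056 210.2534]
drop [ 0.4508 -0.1304  0.077 ] scene px [397.3608 211.2691] crop4 [550.9433 126.5764]
amb [ 0.4421 -0.2773  0.104 ] scene px [429.4256 183.2739] crop4 [679.2023  14.5956]
pa [0.6309 0.1695 0.008 ] scene px [253.1674 264.5207] crop4 [-25.8305 339.5828]
pb [0.6242 0.0851 0.008 ] scene px [280.4019 250.7405] crop4 [ 83.1075 284.4621]
pc [0.6176 0.0003 0.008 ] scene px [305.2834 238.1408] crop4 [182.6337 234.0631]
pd [ 0.612 -0.084  0.008] scene px [327.4897 226.6014] crop4 [271.4587 187.9056]
[np.float64(0.08465104869414432), np.float64(0.0850954990489417), np.float64(0.0844198749730109)] 4.260571547384694
[0.4521 0.2808 0.132 ] [0.4411 0.1256 0.148 ] [ 0.4398 -0.2728  0.104 ] [ 0.4491 -0.1229  0.077 ]
```

Run:
```python
from h import *
np.set_printoptions(precision=4,suppress=True)
for yaw in (0.07,0.07+np.pi):
    for p in [(.45,-.13,.25),(.45,.28,.25),(.44,.13,.03),(.44,-.277,.1),(.612,-.084,.35),(.631,.17,.04)]:
        print(yaw,p,robot.ik(p,rot(yaw)))
```

```text
0.07 (0.45, -0.13, 0.25) [ 0.738   0.1069 -0.5574  1.9035  0.0619  1.148   0.2277]
0.07 (0.45, 0.28, 0.25) [ 0.3546  0.4478 -1.2511  1.7552  0.4453  1.2671 -0.9359]
0.07 (0.44, 0.13, 0.03) [ 0.4711  0.5938 -1.0059  2.1193  0.7089  0.8124 -0.9098]
0.07 (0.44, -0.277, 0.1) [ 0.8517  0.379  -0.4196  1.9485  0.2012  0.8544  0.3956]
0.07 (0.612, -0.084, 0.35) [ 0.5466  0.368  -0.6334  1.3995  0.2164  1.4438 -0.0119]
0.07 (0.631, 0.17, 0.04) [ 0.1825  0.7554 -0.7177  1.6312  0.5752  0.9771 -0.6616]
3.211592653589793 (0.45, -0.13, 0.25) [-0.7782  0.1205  1.0826  1.9437 -0.1169  1.1438 -2.7217]
3.211592653589793 (0.45, 0.28, 0.25) [ 0.2579  0.3643 -1.0821  1.7572  0.3408  1.2265  2.2969]
3.211592653589793 (0.44, 0.13, 0.03) [ 0.5244  0.6428 -1.0851  2.1181  0.7781  0.856   2.1747]
3.211592653589793 (0.44, -0.277, 0.1) [ 0.3939  0.3504  0.1301  1.9639 -0.0604  0.8309 -2.5147]
3.211592653589793 (0.612, -0.084, 0.35) [-0.6422  0.4787  1.084   1.4413 -0.4215  1.4715 -2.6363]
3.211592653589793 (0.631, 0.17, 0.04) [ 0.3837  0.9382 -1.0895  1.6244  0.8973  1.1544  2.2788]
```

Run:
```python
from h import *
import json
robot.move_linear([.22,-.5,.30],velocity=.3)
robot.move_ptp([.42,-.13,.30],rot(.07))
ci=robot.camera_info("wrist"); im=robot.grab_frame("wrist"); cv2.imwrite("pics/w1.png",im[:,:,::-1])
print(robot.get_state()["time"],robot.get_state()["qpos"])
R=cv2.Rodrigues(ci["rvec"])[0]; print("cam at",-R.T@ci["tvec"], R)
for n,p in dict(med=(.452,.279,.132),tall=(.44,.13,.148),bk=(.4617,-.0006,.07),drop=(.4508,-.1304,.077),amb=(.442,-.277,.104)).items(): print(n,w2pix("wrist",p,ci))
```

```text
2.3583 [ 7.84329647e-01  5.44708411e-04 -5.46755852e-01  1.88770911e+00
  4.15167981e-05  1.25363056e+00  3.04801169e-01]
cam at [ 0.41447641 -0.06377163  0.48962937] [[ 9.97706020e-01  6.76936183e-02 -5.21145623e-04]
 [ 6.58969400e-02 -9.69405207e-01  2.36455361e-01]
 [ 1.55013177e-02 -2.35947279e-01 -9.71642213e-01]]
med [ 374.01943417 -127.48669474]
tall [360.208554   -36.41397691]
bk [366.01733275 100.64564486]
drop [348.23523832 214.15216122]
amb [331.15616688 341.27983971]
```

View pics/w1.png

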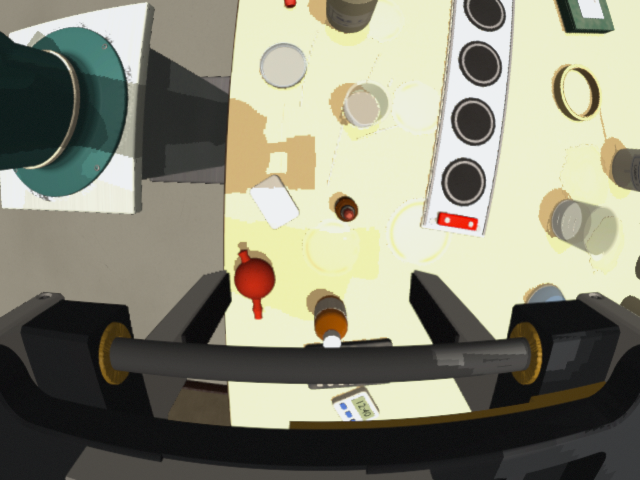

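Run:
```python
from h import *
np.set_printoptions(precision=4,suppress=True)
t=cv2.imread("pics/w1.png")
cv2.imwrite("pics/w1a.png",cv2.resize(t[180:240,310:390],None,fx=9,fy=9,interpolation=cv2.INTER_CUBIC))
ci=robot.camera_info("wrist")
for p in [(463,181),(473,121),(481,63),(486,9)]: print(pix2w("wrist",p,.008,ci))
print(pix2w("wrist",(458,221.5),.016,ci))
```

```text
[ 0.6106 -0.0833  0.008 ]
[0.6175 0.0005 0.008 ]
[0.6253 0.0851 0.008 ]
[0.6327 0.171  0.008 ]
[ 0.6073 -0.1384  0.016 ]
```

View pics/w1a.png

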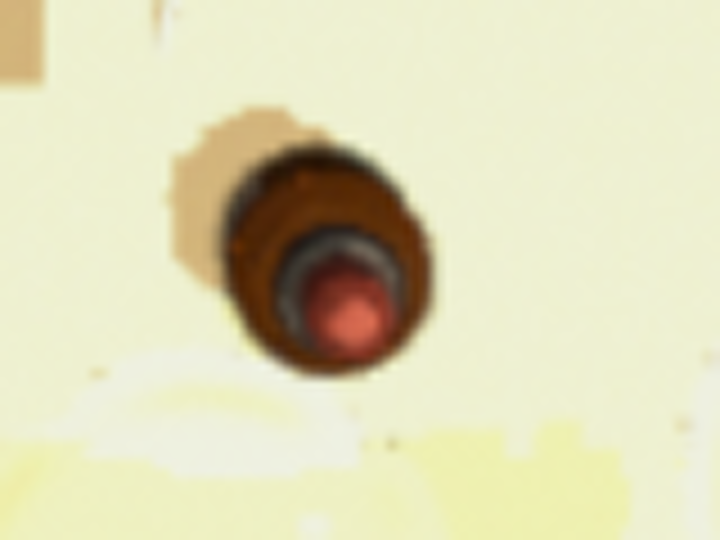

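```bash
cat >> h.py <<'E'
YAW=.0745
def brief(tag=""):
    s=robot.get_state(); print(tag,"t=%.1f"%s["time"],"ee",np.round(s["ee_pos"],4),"F",np.round(s["force"],1),"op %.4f"%s["opening"])
E
python3 - <<'E'
from h import *
x,y=.451,-.130
robot.gripper_to(.055)
robot.move_ptp([x,y,.13],rot(YAW))
brief("above")
print(robot.move_linear([x,y,.028],velocity=.12,threshold=8))
brief("down")
robot.gripper_to(0.0); brief("closed")
robot.move_linear([x,y,.14],velocity=.15); brief("up")
cv2.imwrite("pics/w2.png",robot.grab_frame("wrist")[:,:,::-1])
cv2.imwrite("pics/s2.png",robot.grab_frame("scene")[:,:,::-1])
E
```

```text
above t=3.9 ee [ 0.4515 -0.1302  0.131 ] F [-0.1 -0.   1.6] op 0.0548
False
down t=4.8 ee [ 0.4515 -0.1302  0.0287] F [ 0.  -0.7 -0.1] op 0.0552
closed t=5.4 ee [ 0.4511 -0.1301  0.0281] F [-0.1  0.1  2. ] op 0.0253
up t=6.3 ee [ 0.4505 -0.1299  0.1393] F [-0.   1.4 -0.2] op 0.0255
```

View pics/w2.png

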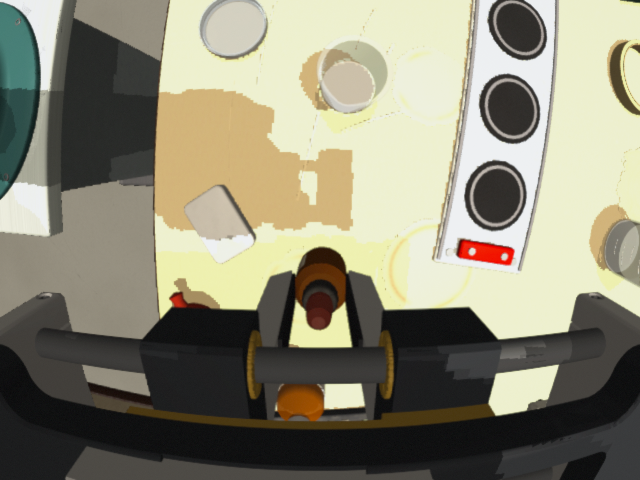

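View pics/s2.png

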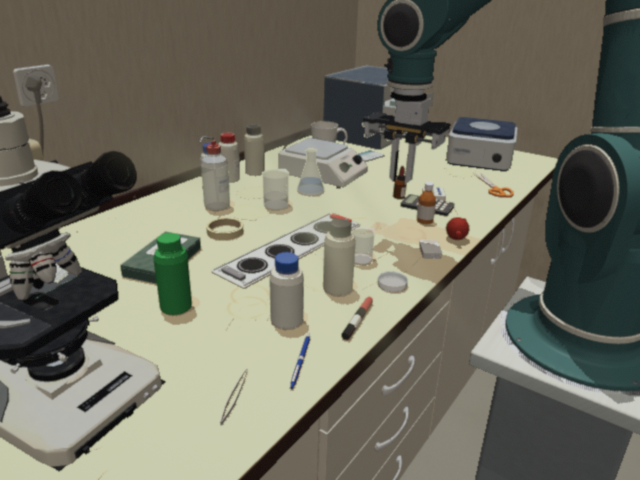

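```bash
cat >> h.py <<'E'
PAD=dict(a=(.6315,.170),b=(.6245,.0852),c=(.6176,.0003),d=(.6110,-.084))
E
python3 - <<'E'
from h import *
p=PAD["a"]
robot.move_linear([.5,-.12,.19],velocity=.25)
robot.move_linear([*p,.12],velocity=.25,frame=rot(YAW)); brief()
print(robot.move_linear([*p,.0365],velocity=.08,threshold=6)); brief("down")
robot.gripper_to(.06); robot.move_linear([*p,.2],velocity=.2); brief("up")
robot.move_linear([*(np.array(p)-[0,.12]),.27],velocity=.25)
ci=robot.camera_info("wrist"); im=robot.grab_frame("wrist"); cv2.imwrite("pics/w3.png",im[:,:,::-1]); brief()
for n,q in dict(med=(.452,.279,.132),tall=(.44,.13,.148),drop=(.6315,.17,.085),pad=(.6315,.17,.008)).items(): print(n,w2pix("wrist",q,ci))
np.save("w3.npy",ci,allow_pickle=True)
E
```

```text
t=8.3 ee [0.6315 0.1686 0.1202] F [ 0.7  0.3 -0.2] op 0.0258
True
down t=9.4 ee [0.6313 0.1702 0.036 ] F [-0.2 -0.5  5.6] op 0.0257
up t=11.0 ee [0.631  0.1697 0.1988] F [0.6 0.2 0.2] op 0.0601
 t=11.8 ee [0.6309 0.0518 0.2688] F [ 0.3 -0.9 -0.4] op 0.0602
med [155.25279024 -11.98505894]
tall [119.88289732 133.84427713]
drop [331.25187693 102.54138416]
pad [329.59327031 111.01780026]
```

View pics/w3.png

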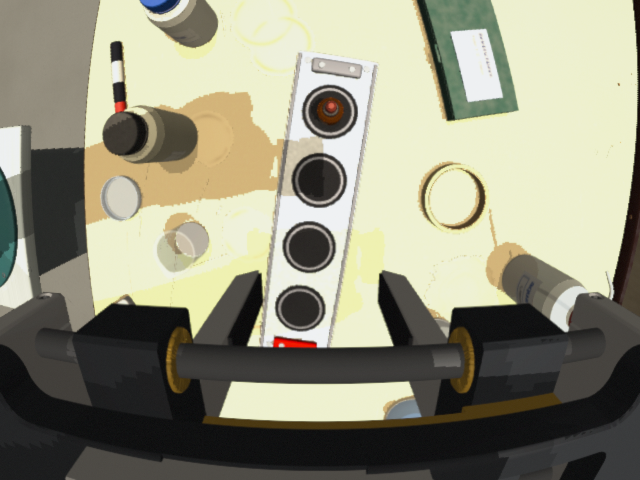

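Run:
```python
from h import *
x,y=.4425,-.2765
robot.move_linear([x,y,.22],velocity=.3,frame=rot(YAW)); brief("above")
print(robot.move_linear([x,y,.102],velocity=.1,threshold=6)); brief("down")
robot.gripper_to(0.0); brief("closed")
robot.move_linear([x,y,.2],velocity=.15); brief("up")
cv2.imwrite("pics/w4.png",robot.grab_frame("wrist")[:,:,::-1])
cv2.imwrite("pics/s4.png",robot.grab_frame("scene")[100:300,300:560,::-1].repeat(3,0).repeat(3,1))
```

```text
above t=13.2 ee [ 0.4432 -0.2753  0.2201] F [ 0.5 -0.2  1.4] op 0.0598
False
down t=14.6 ee [ 0.4428 -0.2767  0.1025] F [ 0.2  0.2 -0.6] op 0.0600
closed t=15.5 ee [ 0.4425 -0.2765  0.102 ] F [-0.3 -0.7 -0.3] op 0.0008
up t=16.3 ee [ 0.4421 -0.2763  0.1992] F [ 0.4  0.3 -0.8] op 0.0005
```

View pics/s4.png

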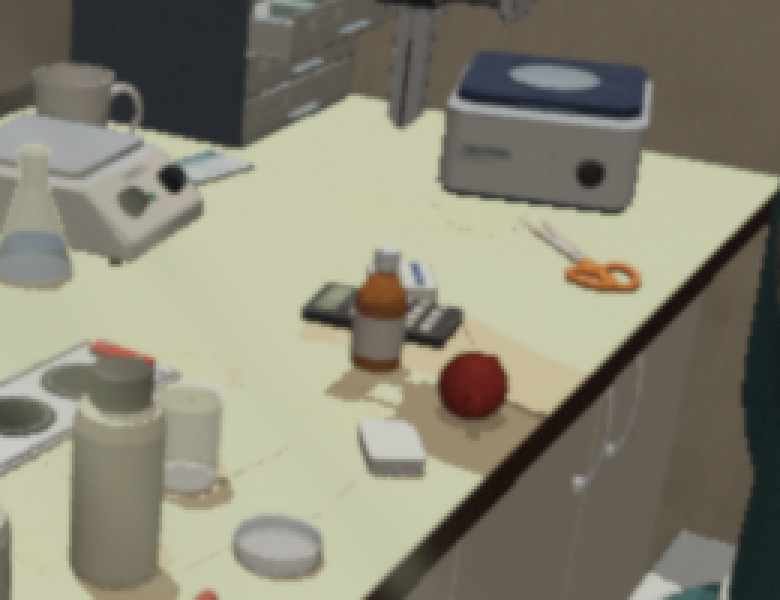

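View pics/w4.png

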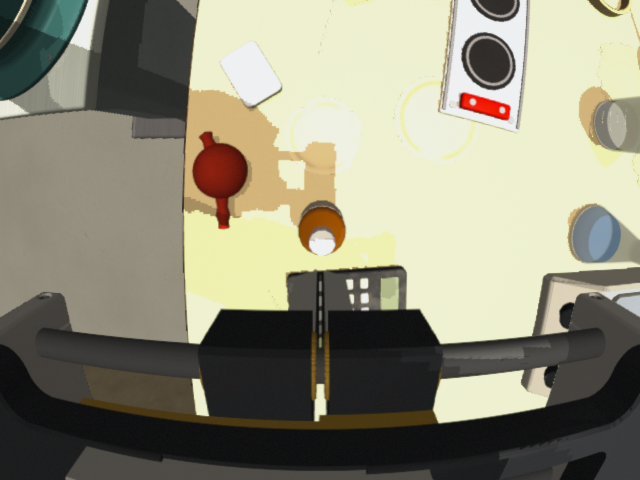

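Run:
```python
from h import *
np.set_printoptions(precision=4,suppress=True)
ci=robot.camera_info("wrist")
R=cv2.Rodrigues(ci["rvec"])[0]; print("wristcam",-R.T@ci["tvec"]); 
T=robot.camera_info("top");R=cv2.Rodrigues(T["rvec"])[0]; print("topcam",-R.T@T["tvec"])
T=robot.camera_info("scene");R=cv2.Rodrigues(T["rvec"])[0]; print("scenecam",-R.T@T["tvec"])
for z in (.08,.104,.12):print(z,pix2w("wrist",(322,240),z,ci),pix2w("top",(510,287.5),z),pix2w("scene",(429.2,184),z))
for p in [(468,105),(489,61)]: print(pix2w("wrist",(485,106) if p[0]==468 else p,.008,ci))
brief()
cv2.imwrite("pics/t5.png",robot.grab_frame("top")[:,:,::-1])
```

```text
wristcam [ 0.4364 -0.209   0.3888]
topcam [0.4124 0.0518 1.1191]
scenecam [-0.0622  0.9341  0.5877]
0.08 [ 0.4432 -0.2824  0.08  ] [ 0.4425 -0.2853  0.08  ] [ 0.4653 -0.3322  0.08  ]
0.104 [ 0.4427 -0.2767  0.104 ] [ 0.4418 -0.2775  0.104 ] [ 0.4403 -0.2723  0.104 ]
0.12 [ 0.4423 -0.2729  0.12  ] [ 0.4414 -0.2723  0.12  ] [ 0.4237 -0.2324  0.12  ]
[ 0.6092 -0.1378  0.008 ]
[ 0.6115 -0.0854  0.008 ]
 t=16.4 ee [ 0.442  -0.2762  0.1989] F [ 0.  -0.3  0.2] op 0.0007
```

View pics/t5.png

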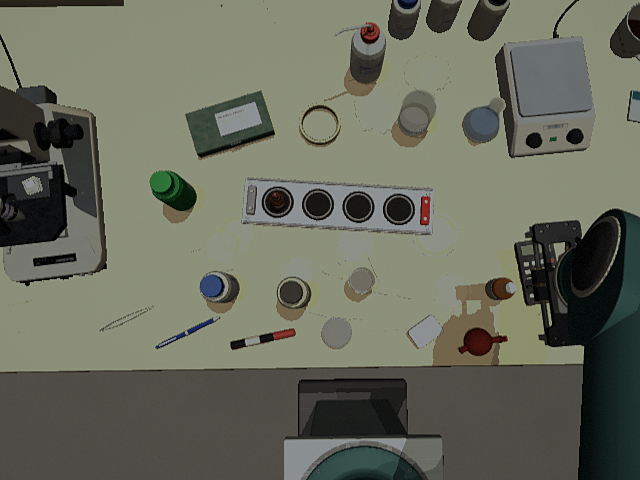

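Run:
```python
from h import *
ci=robot.camera_info("wrist")
for z in (.199,.18,.16): print(z,w2pix("wrist",(.442,-.2763,z),ci))
a=cv2.imread("pics/top0.png");b=cv2.imread("pics/t5.png")
w=cv2.imread("pics/w4.png")
f=lambda i:cv2.resize(i[265:315,470:530],None,fx=6,fy=6,interpolation=cv2.INTER_CUBIC)
cv2.imwrite("pics/d5.png",np.hstack([f(a),f(b)]))
cv2.imwrite("pics/w4c.png",cv2.resize(w[180:320,250:420],None,fx=4,fy=4,interpolation=cv2.INTER_CUBIC))
```

```text
0.199 [321.34120659 279.87409782]
0.18 [321.26924488 269.09266154]
0.16 [321.20471267 259.50891214]
```

View pics/d5.png

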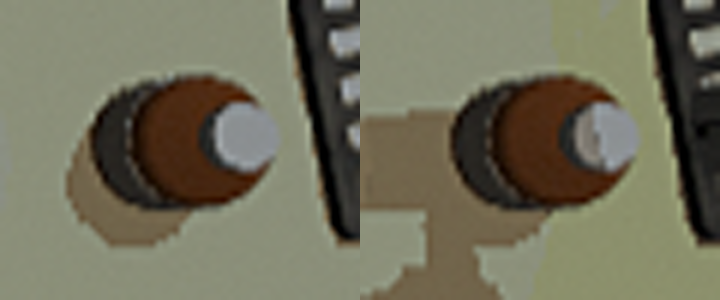

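View pics/w4c.png

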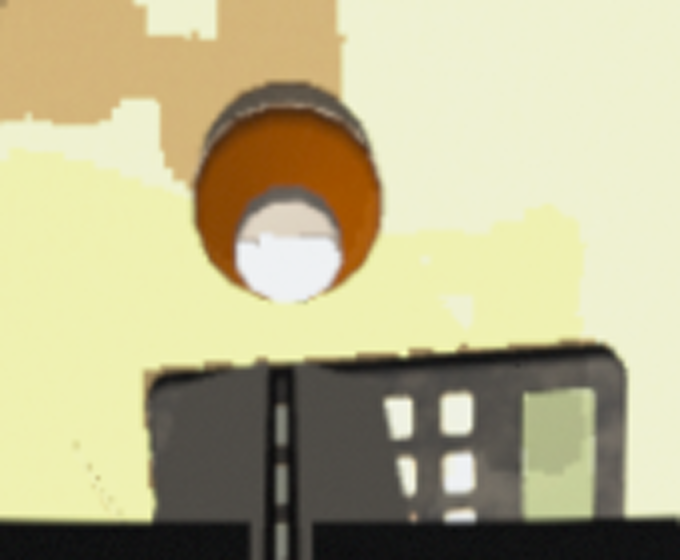

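Run:
```python
from h import *
ci=robot.camera_info("wrist"); e=robot.get_state()["ee_pos"]
for dy,dz in [(.008,-.019),(.008,0),(0,-.019),(-.008,-.019),(0,0),(.0145,-.028),(0,.05)]: print(dy,dz,w2pix("wrist",e+[0,dy,dz],ci))
```

```text
0.008 -0.019 [322.48545647 256.05981772]
0.008 0 [322.67118205 265.7904119 ]
0 -0.019 [321.44143666 269.05691211]
-0.008 -0.019 [320.41747965 281.76678419]
0 0 [321.52896952 279.83871192]
0.0145 -0.028 [323.23463257 241.63153076]
0 0.05 [321.84857268 320.01967717]
```

Run:
```python
from h import *
e=robot.get_state()["ee_pos"]; print(e)
for dz in (-.04,-.019,-.01,0,.01,.02): print(dz,w2pix("scene",e+[0,0,dz]))
im=robot.grab_frame("scene"); cv2.imwrite("pics/s5.png",cv2.resize(im[60:200,340:520,::-1],None,fx=4.2,fy=4.2,interpolation=cv2.INTER_CUBIC))
```

```text
[ 0.44209808 -0.27625199  0.19905662]
-0.04 [431.78794304 162.13260074]
-0.019 [432.7897817  153.81723574]
-0.01 [433.22347449 150.21754051]
0 [433.70844594 146.19222703]
0.01 [434.19670259 142.1396461 ]
0.02 [434.68827793 138.05951972]
```

View pics/s5.png

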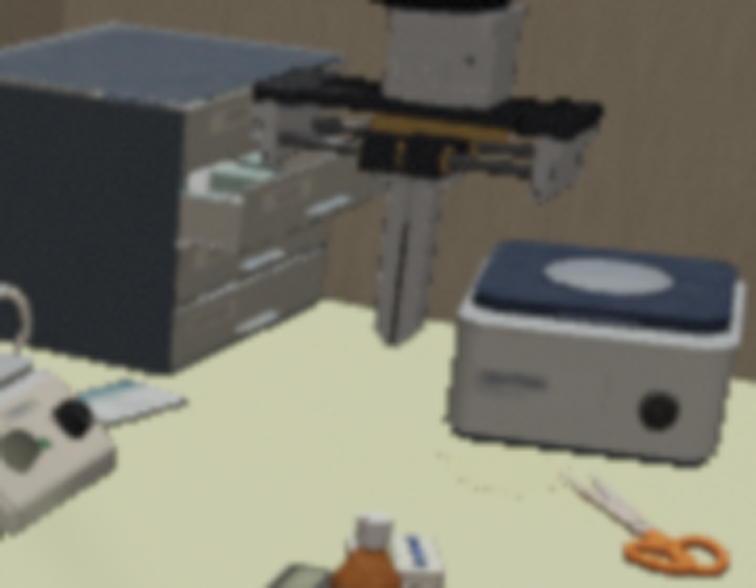

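Run:
```python
from h import *
x,y=.52,-.22
robot.move_linear([x,y,.20],velocity=.25)
robot.move_linear([x,y,.04],velocity=.15,threshold=6); brief()
print(robot.move_linear([x,y,-.02],velocity=.03,threshold=4)); brief("touch")
robot.move_linear([x,y,.05],velocity=.1); brief()
```

```text
t=18.3 ee [ 0.5204 -0.2203  0.0408] F [ 1.2  0.4 -0.5] op 0.0005
True
touch t=19.8 ee [ 0.52   -0.22   -0.0104] F [-2.2  0.7 10.2] op 0.0005
 t=20.6 ee [ 0.5197 -0.22    0.0496] F [-0.2 -0.3 -0.3] op 0.0006
```

Run:
```python
from h import *
x,y=.4422,-.2768
robot.move_linear([.5,-.23,.15],velocity=.25)
robot.gripper_to(.06)
robot.move_linear([x,y,.15],velocity=.25,frame=rot(YAW)); brief("above")
print(robot.move_linear([x,y,.0755],velocity=.1,threshold=5)); brief("down")
robot.gripper_to(0.0); brief("closed")
robot.move_linear([x,y,.17],velocity=.12); brief("up")
cv2.imwrite("pics/w6.png",robot.grab_frame("wrist")[:,:,::-1])
cv2.imwrite("pics/s6.png",robot.grab_frame("scene")[50:250,300:560,::-1].repeat(3,0).repeat(3,1))
```

```text
above t=22.6 ee [ 0.4418 -0.2774  0.1502] F [-0.7  0.5 -0.3] op 0.0601
False
down t=23.5 ee [ 0.4426 -0.2769  0.076 ] F [-0.8 -0.1  1. ] op 0.0602
closed t=24.2 ee [ 0.4423 -0.2768  0.0755] F [ 0.6  0.6 -0.6] op 0.0204
up t=25.1 ee [ 0.4418 -0.2766  0.1693] F [ 0.3  0.5 -3. ] op 0.0208
```

View pics/s6.png

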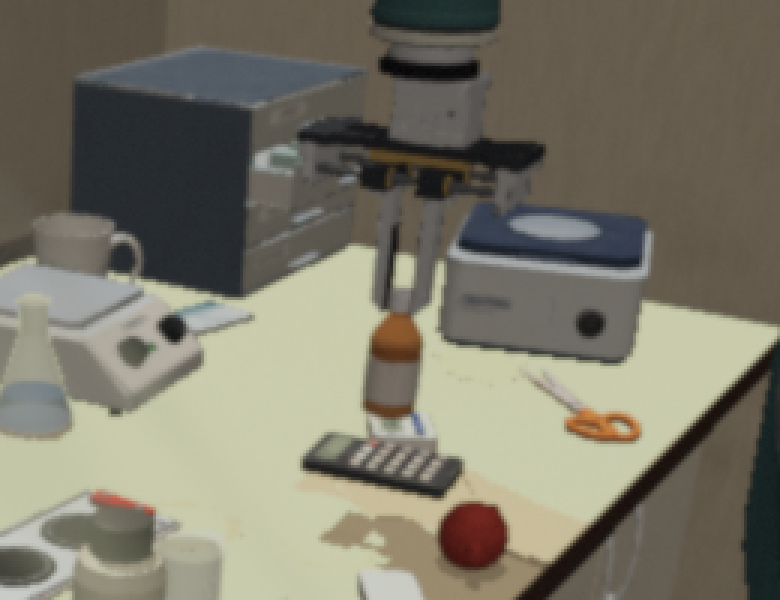

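View pics/w6.png

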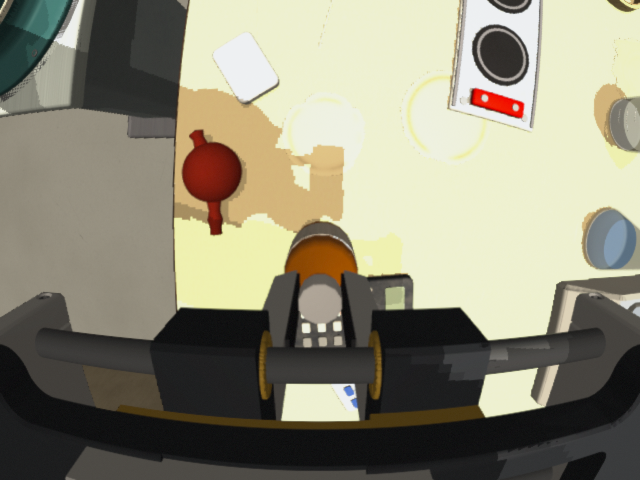

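Run:
```python
from h import *
p=PAD["b"]
robot.move_linear([.52,-.2,.19],velocity=.2)
robot.move_linear([*p,.15],velocity=.2,frame=rot(YAW))
robot.move_linear([*p,.095],velocity=.12); brief()
robot.pause(.3)
print(robot.move_linear([*p,.0825],velocity=.03,threshold=4)); brief("down")
ci=robot.camera_info("wrist");cv2.imwrite("pics/w7a.png",robot.grab_frame("wrist")[:,:,::-1])
robot.gripper_to(.045); robot.move_linear([*p,.2],velocity=.15); brief("up")
robot.move_linear([.5,0.03,.26],velocity=.25)
cv2.imwrite("pics/w7.png",robot.grab_frame("wrist")[:,:,::-1]); brief()
ci=robot.camera_info("wrist")
for n,q in dict(med=(.452,.279,.132),tall=(.44,.13,.148),amb=(*p,.112),pad=(*p,.008)).items(): print(n,w2pix("wrist",q,ci))
```

```text
t=28.2 ee [0.6247 0.0853 0.0954] F [-0.2  0.4 -1.2] op 0.0207
True
down t=28.9 ee [0.6246 0.0852 0.0831] F [ 1.1 -1.   4. ] op 0.0203
up t=30.5 ee [0.6241 0.085  0.1991] F [ 0.1 -0.1  0.1] op 0.0448
 t=31.3 ee [0.5005 0.0304 0.2592] F [0.  0.8 0.1] op 0.0453
med [287.99926111 -42.06851867]
tall [255.71517494 109.42563583]
amb [456.14826061 180.13536486]
pad [426.2841831 173.3785114]
```

View pics/w7.png

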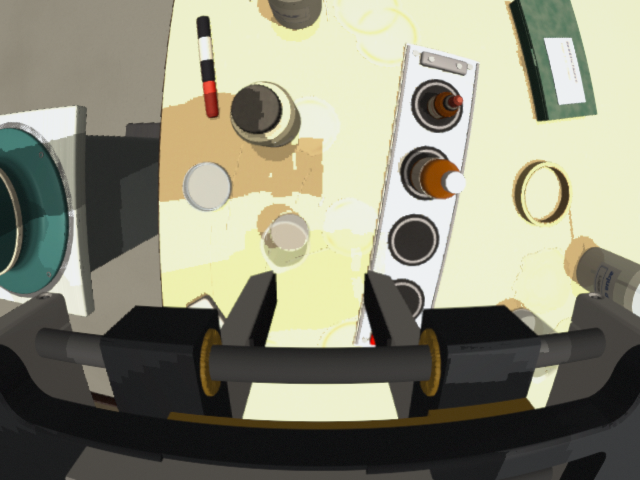

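Run:
```python
from h import *
robot.move_linear([.45,.20,.25],velocity=.3,frame=rot(YAW))
ci=robot.camera_info("wrist")
cv2.imwrite("pics/w8.png",robot.grab_frame("wrist")[:,:,::-1]); brief()
np.savez("w8.npz",**ci)
print(w2pix("wrist",(.4525,.279,.132),ci))
```

```text
t=32.0 ee [0.4503 0.1995 0.2495] F [-0.2 -0.6 -0. ] op 0.0449
[331.44970555 139.57032224]
```

View pics/w8.png

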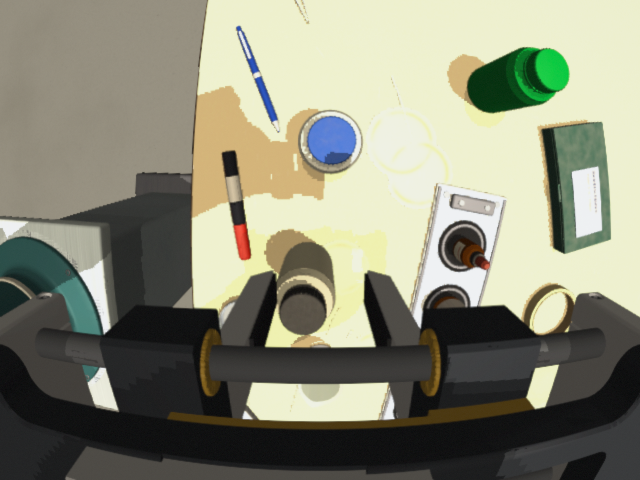

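Run:
```python
from h import *
x,y=.4525,.2785
robot.gripper_to(.08)
robot.move_linear([x,y,.18],velocity=.25,frame=rot(YAW))
robot.move_linear([x,y,.14],velocity=.15); brief("above")
print(robot.move_linear([x,y,.100],velocity=.08,threshold=5)); brief("down")
robot.gripper_to(0.0); brief("closed")
robot.move_linear([x,y,.2],velocity=.12); brief("up")
cv2.imwrite("pics/w9.png",robot.grab_frame("wrist")[:,:,::-1])
cv2.imwrite("pics/s9.png",robot.grab_frame("scene")[:,:,::-1])
```

```text
above t=33.8 ee [0.4529 0.278  0.1408] F [0.1 0.2 0.8] op 0.0800
False
down t=34.4 ee [0.4524 0.2787 0.1   ] F [ 0.6 -0.3  0.5] op 0.0800
closed t=35.1 ee [0.4525 0.2785 0.1001] F [0.6 1.  1.9] op 0.0430
up t=36.1 ee [0.4522 0.2782 0.1993] F [ 1.2 -0.4 -2.3] op 0.0430
```

View pics/s9.png

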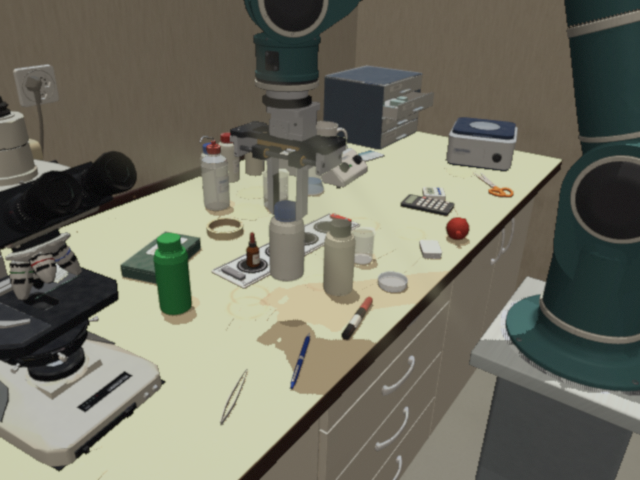

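View pics/w9.png

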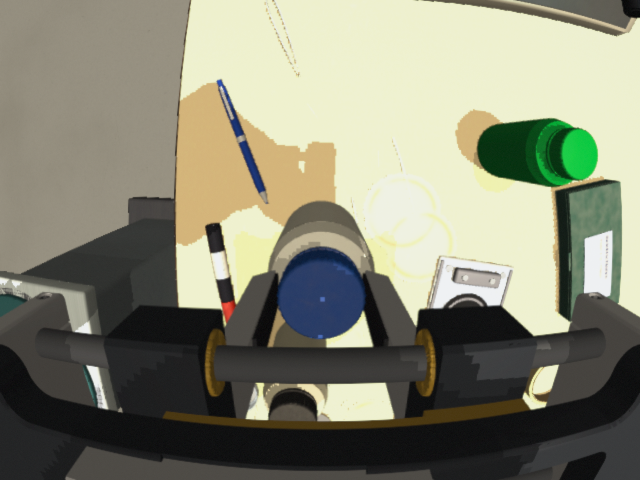

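Run:
```python
from h import *
p=PAD["c"]
robot.move_linear([.47,.26,.28],velocity=.15)
robot.move_linear([*p,.28],velocity=.17,frame=rot(YAW)); brief("over")
robot.move_linear([*p,.125],velocity=.14); brief()
robot.pause(.2)
print(robot.move_linear([*p,.1070],velocity=.035,threshold=4)); brief("down")
robot.gripper_to(.075); robot.move_linear([*p,.2],velocity=.15); brief("up")
robot.move_linear([.45,0.0,.26],velocity=.25)
cv2.imwrite("pics/w10.png",robot.grab_frame("wrist")[:,:,::-1]); brief()
ci=robot.camera_info("wrist")
for n,q in dict(tall=(.4405,.1305,.148),med=(*p,.14),amb=(*PAD["b"],.112)).items(): print(n,w2pix("wrist",q,ci))
```

```text
over t=38.8 ee [0.6174 0.0011 0.2802] F [-0.7  0.7 -1.6] op 0.0430
 t=40.0 ee [6.181e-01 4.000e-04 1.258e-01] F [ 0.   0.1 -0.9] op 0.0429
True
down t=40.7 ee [6.170e-01 3.000e-04 1.074e-01] F [ 0.4 -0.5 -0.9] op 0.0390
up t=42.2 ee [6.172e-01 1.000e-04 1.991e-01] F [-0.3  0.2  0.2] op 0.0750
 t=43.1 ee [ 0.4506 -0.      0.2594] F [-0.1 -0.3 -0.3] op 0.0753
tall [321.00009172  75.69537793]
med [499.9051813  246.25363852]
amb [505.06316085 155.65203247]
```

View pics/w10.png

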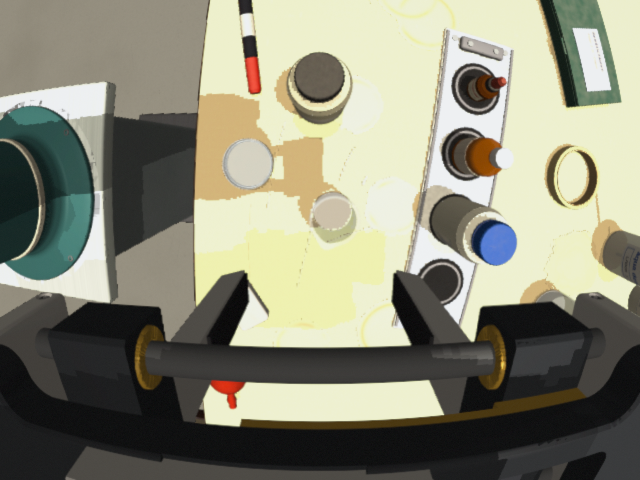

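Run:
```python
from h import *
x,y=.4402,.130
robot.move_linear([x,y,.21],velocity=.25,frame=rot(YAW))
robot.move_linear([x,y,.155],velocity=.15); brief("above")
print(robot.move_linear([x,y,.116],velocity=.08,threshold=5)); brief("down")
robot.gripper_to(0.0); brief("closed")
cv2.imwrite("pics/t11.png",robot.grab_frame("top")[:,:,::-1])
```

```text
above t=44.4 ee [0.4406 0.1296 0.1556] F [ 0.7  0.3 -0.1] op 0.0751
False
down t=45.0 ee [0.4403 0.1302 0.1161] F [-0.8 -0.   0.9] op 0.0751
closed t=45.7 ee [0.4402 0.1299 0.116 ] F [-0.2  0.   0.6] op 0.0361
```

View pics/t11.png

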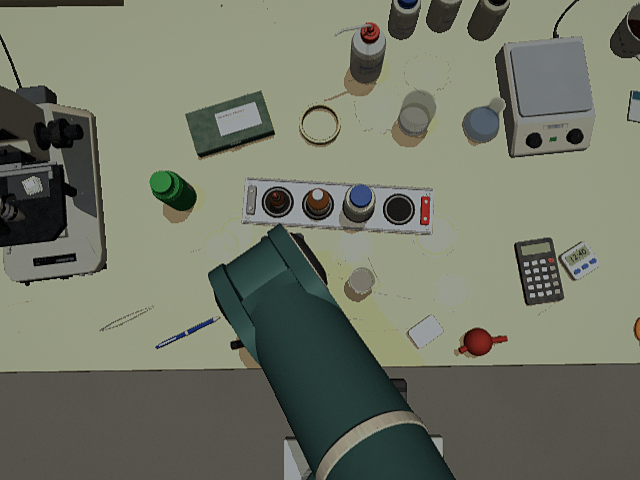

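Run:
```python
from h import *
p=PAD["d"]
robot.move_linear([.4402,.130,.31],velocity=.15); brief("up")
robot.move_linear([*p,.31],velocity=.17,frame=rot(YAW)); brief("over")
robot.move_linear([*p,.142],velocity=.14); brief()
robot.pause(.2)
print(robot.move_linear([*p,.1230],velocity=.035,threshold=4)); brief("down")
robot.gripper_to(.075); robot.move_linear([*p,.2],velocity=.15); brief("up")
robot.move_linear([.42,-.2,.3],velocity=.25); brief()
ci=robot.camera_info("wrist")
cv2.imwrite("pics/w12.png",robot.grab_frame("wrist")[:,:,::-1])
t=robot.grab_frame("top")[:,:,::-1]; s=robot.grab_frame("scene")[:,:,::-1]
cv2.imwrite("pics/t12.png",t); cv2.imwrite("pics/s12.png",s)
cv2.imwrite("pics/t12c.png",cv2.resize(t[165:305,235:440],None,fx=3.9,fy=3.9,interpolation=cv2.INTER_CUBIC))
cv2.imwrite("pics/s12c.png",cv2.resize(s[160:310,200:400],None,fx=4,fy=4,interpolation=cv2.INTER_CUBIC))
for k,z in zip("abcd",(.085,.112,.140,.156)): print(k,(w2pix("top",(*PAD[k],z))-[235,165]+.5)*3.9-.5)
```

```text
up t=47.2 ee [0.4399 0.1299 0.3093] F [ 0.5 -0.3 -2. ] op 0.0360
over t=48.9 ee [ 0.6108 -0.0833  0.3103] F [-0.   1.6 -2.4] op 0.0359
 t=50.3 ee [ 0.6114 -0.084   0.1428] F [ 0.   0.2 -3.3] op 0.0366
True
down t=51.0 ee [ 0.6108 -0.0842  0.1238] F [-0.6 -1.3  4.7] op 0.0359
up t=52.4 ee [ 0.6106 -0.0841  0.1992] F [-0.  -0.8 -0.6] op 0.0751
 t=53.5 ee [ 0.4203 -0.1993  0.2994] F [ 0.2 -0.1 -0.3] op 0.0754
a [149.71676842 113.82060678]
b [317.02389177 114.06343195]
c [493.84033812 113.6756953 ]
d [676.21549433 117.96373205]
```

View pics/t12c.png

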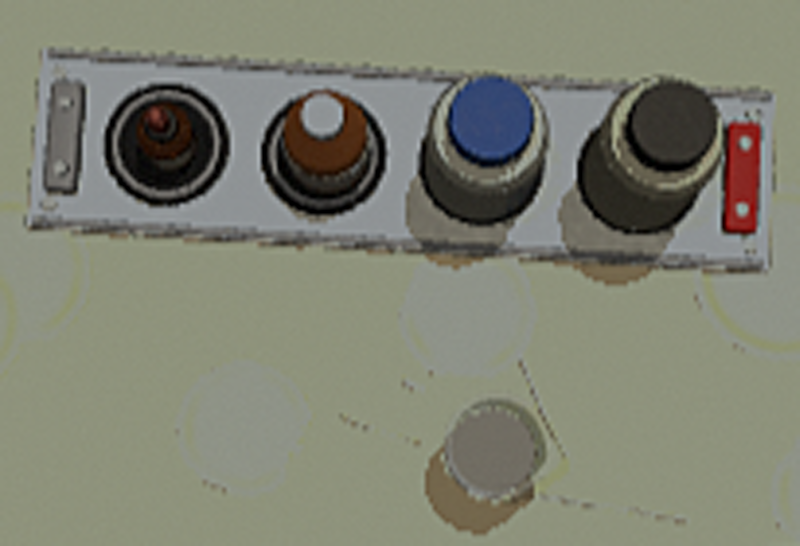

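View pics/s12c.png

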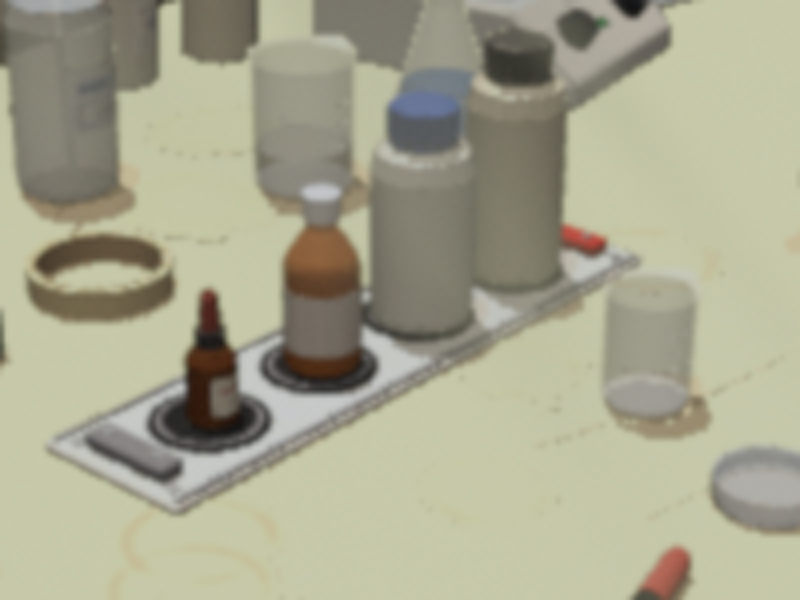

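View pics/w12.png

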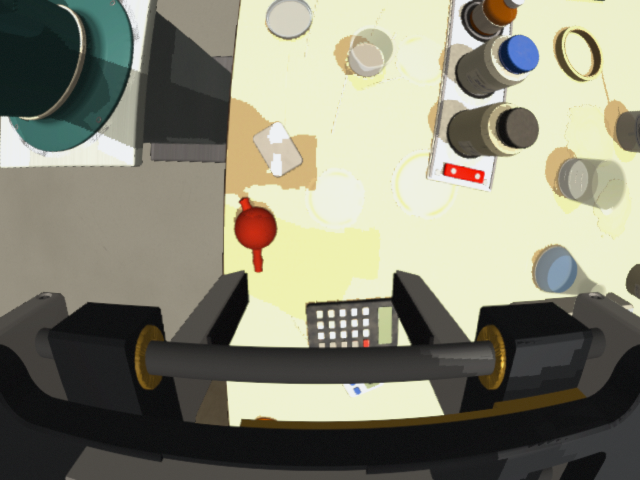

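```bash
python3 - <<'E'
from h import *
np.set_printoptions(precision=4,suppress=True)
ci=robot.camera_info("wrist")
w=cv2.imread("pics/w12.png")
cv2.imwrite("pics/w12c.png",cv2.resize(w[0:200,420:560],None,fx=4,fy=4,interpolation=cv2.INTER_CUBIC)[:600+200])
print("tall",(w2pix("wrist",(*PAD["d"],.156),ci)-[420,0]+.5)*4-.5,"med",(w2pix("wrist",(*PAD["c"],.14),ci)-[420,0]+.5)*4-.5, "bases",(w2pix("wrist",(*PAD["d"],.008),ci)-[420,0])*4)
E
python3 - <<'E'
import cv2
i=cv2.imread("pics/w12c.png");cv2.imwrite("pics/w12d.png",i[100:680])
E
```

```text
tall [416.8015 516.5942] med [421.0766 215.0619] bases [194.5401 534.124 ]
```

View pics/w12d.png

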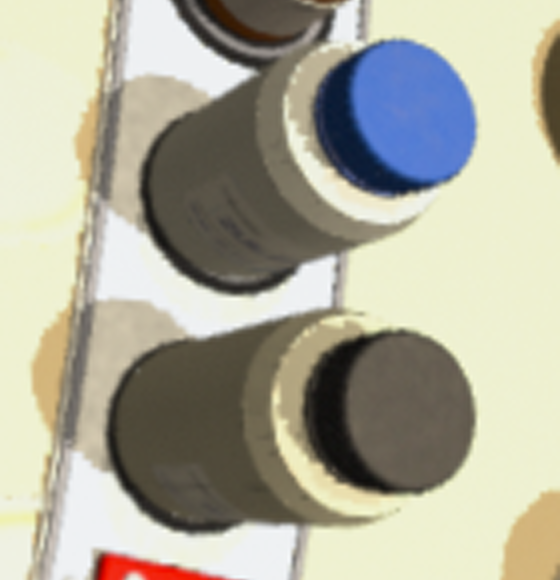

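Run:
```python
from h import *
a=cv2.imread("pics/top0.png",0);b=cv2.imread("pics/t12.png",0)
A=a[262:300,342:382].astype(np.float32);B=b[262:300,342:382].astype(np.float32)
print(np.abs(A-B).mean(), cv2.phaseCorrelate(A,B))
brief(); robot.sign_off()
```

```text
2.7414474 ((0.04694292102051634, 0.0416735121541052), 1.0039899352192878)
 t=53.7 ee [ 0.4204 -0.1993  0.2994] F [ 0.4 -0.1 -0.2] op 0.0750
the job is handed in; nothing more can be done
```

The four bottles stand upright on the pads in height order, and I handed the job in at about 54 s. From the red block on the robot's right: black cap on pad_d, blue cap on pad_c, amber on pad_b, dropper on pad_a.

**Final checks:**
- **Position:** in the top and wrist pictures each bottle is about 2–4 mm from its pad's centre. The black-capped one is furthest off in the top view, at about 3.5 mm, where the wrist view says about 2 mm.
- **Beaker:** it shifted by less than 0.1 pixel between the first and last top pictures. The green bottle was left alone too.

**What went wrong or disagreed:**
- **First amber grasp:** it closed on air above the cap and moved nothing. The fingertips really sit about 10 mm above the reported tool point, not 19 mm ahead of it. A touch on the bench confirmed this, and I corrected the later grasps for it.
- **Dropper grasp:** I lifted it before finding this, so it was held only by the top few millimetres of its body. It still held and was set down upright.
- **Blue-capped bottle:** it was gripped out of line with its sides (43 mm opening instead of 36) but carried safely. It turned slightly in the fingers as it touched down.

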